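# Pack the goldsmith's forming set into its caddy

### The arm

A 6-joint arm with a two-finger parallel gripper is mounted at the origin on the work surface. World frame = base frame: x ahead of the robot, y to its left, z up, the work surface at z = 0. Lengths are in mm, angles in rad, forces in N, time in s.
With the tool pointing down it reaches from about 400 to 825 mm from the base axis. Payload 7 kg.
Tool frame: the origin (TCP) lies between the finger pads; the fingertips stand 19 mm ahead of it and the grasp point (between the pads) is the TCP (manip.tcp_to_tips is the distance from the TCP to the fingertips, in mm); z points along the fingers, y is the line along which they close (so a half turn about z gives the same grasp; the last joint's range is limited). The gripper opens to 85 mm and grips with 20 to 120 N. Pads are 22 mm wide; open, the fingers measure 114 mm over their backs; the gripper's body (76 mm by 85 mm) begins 54 mm behind the grasp point. The pads swing forward as they close: fully open they stand 13 mm farther back than shut.
Start: joints at [-0.846, 0.359, 0.012, 0, -1.224, -0.288], TCP at [285.525, -611.613, 250.302] pointing down, gripper open.
Joint ranges: [-3.07, 3.07], [-1.43, 2.12], [-1.02, 1.25], [-3.03, 1.67], [-3.05, -0], [-3.03, 3.03]. Speed limits (rad/s): [2.39, 2.39, 3.01, 3.14, 3.14, 3.14].

### API

Orientations are given as a unit quaternion [x, y, z, w].
In Python, from cell import sensors, vision, job, models, manip gives the robot as it stands.
- The arm moves only by the tool carry_out, never from a script. Its argument "series" is a list of rows, each a list of 7 numbers: the turn, a rotation vector about the tool's x, y, z scaled (see below), then the shift along the tool's x, y, z scaled (see below), then the opening, from 0 (shut) to 1 (fully open). In form: [[rx, ry, rz, x, y, z, gripper], ...]. A call has 1 to 12 rows; each row is the pose to reach, as a shift and turn from the pose commanded when the call began, along the tool's axes at that moment; what a row does not reach only later rows make up. The controller multiplies each number of a shift by 0.3 m and each number of a turn by pi/4 rad. A row lasts 1/10 s, in which the tool goes at most 50 mm and 8.59 degrees, less where a joint would pass 70% of its speed; a pose out of reach is approached as far as the arm can. A call with a number of a shift or a turn outside -1 to 1 is refused whole. A call with a gripper value outside its range is refused whole. The fingers move at their own pace and stop on an object; the grip force is fixed at half the most. Time passes only in rows, so rows that repeat a pose let the fingers close. It gives the time, the measured TCP pose, the force, the opening and the grip force at its end, in the units of the state.
- sensors.get_state(): the state, without advancing time (a new reading comes with each control period).
- vision.grab_frame(name): name is "scene" or "top" or "wrist"; returns a dict with "frame" (480x640x3 uint8, red, green, blue), "fx", "fy", "cx", "cy" (pixels), "world_to_cam" (4x4, takes a point from world to camera coordinates). Camera axes: x right, y down, z forward; pixel columns grow to the right and rows downward; lengths in mm; the calibration is good to about 2 mm. A picture is of the moment at which its call begins. There is no depth.
- job.finish_job(): hands the job in; it is judged then, once.
Trained networks look in a picture, given as the dict that the camera call returned (one of the last four; its "shot" number tells which), for a name from the list of things; names that differ only in an ending like _2 or _b are one class to them, and where a whole thing is asked for, a point or a joint stands for the part that bears it (a point fixed in the world has none). Each returns a list of dicts, best first, with "conf" (0 to 1); they miss things now and then, are a little off and sometimes report something else, mostly with a low value. They report only what shows in the picture. A call takes as long as a camera call. They do not tell look-alikes from the thing itself.
- models.cut_out(picture, query): "mask" (480x640 bool, what is visible of it) and "location" ([column, row] in pixels, amid what is visible of it).
- models.pinpoint(picture, query): "location" ([column, row] in pixels: a listed point, or the origin of a listed thing).
The state is a dict: "time": time; "joints": joint angles; "joint_vel": joint speeds; "tau": joint torques, N m; "tcp_pos": TCP position; "tcp_rot": TCP orientation; "wrist_force": force on the tool from outside, world axes, zero at the start; "wrist_torque": the same for the moment, N m; "opening": finger opening in mm; "grip_force": force on a finger pad.
Only numpy, scipy, OpenCV 4.12 (cv2) and the standard library are available. Lean on these libraries where they do the work, as an engineer would, in place of code of your own. Each camera call takes 0.05 s, during which the arm holds its last target. There are 200 camera calls.

### The job

Put the forming set away in the wooden caddy on the bench: the doming block (the steel cube with hollows) in the square well, the solid round bench block in the larger round well, the grooved swage block in the oblong well and the pointed bezel cone in the smaller round well, each upright as it stands now and sitting flat on the floor of its well. The plain steel cube and the open steel collar do not belong to the set: leave them where they are.

Things in the scene. Friction and masses are not known exactly. Their poses are not given: they have to be found in the camera images.
- doming_mid (a point): Doming block: plain bare-steel 40 mm cube with a dark round hollow 30 mm wide in the middle of its top face, smaller hollows on its sides. Stands on the table. The point is the cube's centre (20 mm above its underside); z up, x and y along the square's sides.
- puck_mid (a point): Round bench block: solid bare-steel disc, 50 mm diameter, 28 mm high, flat closed top (no hole), lying flat. The point is its centre, 14 mm above its underside; z up.
- swage_mid (a point): Swage block: bare-steel bar 64 mm long (its x), 24 mm wide (its y), 28 mm high, with three grooves 9 mm deep cut across its top, the sides flat and 24 mm apart all along. Lies on the table. The point is the centre of its outline, 14 mm above its underside; z up.
- cone_mid (a point): Bezel cone: bare-steel standing cone 62 mm high on a straight round foot of 34 mm diameter; the foot's side is vertical up to 30 mm above the underside, above it the piece tapers to a 6 mm tip. The point is on its axis 31 mm above its underside; z up.
- plain_mid (a point): LOOK-ALIKE, stays: plain bare-steel 40 mm cube with no hollows at all. The point is its centre, 20 mm above its underside.
- collar_mid (a point): LOOK-ALIKE, stays: bare-steel collar, 50 mm outside diameter, 28 mm high, with an open 28 mm hole right through it, lying flat. The point is its centre, 14 mm above its underside.
- well_square_floor (a point): Square well, 56 by 56 mm, grey floor, for the doming block; in one of the caddy's light-wood inserts. Its wall stands 7 mm above its floor, the insert's top 19 mm above the bench. The point: centre of the well's floor, 12 mm above the bench; x, y along the insert's sides, z up. Inserts are 82 mm square, two by two, centres 84 mm apart; which is in which corner varies.
- well_big_round_floor (a point): Larger round well, 66 mm diameter, for the round bench block; in a light-wood insert of the caddy. Its wall stands 7 mm above its floor, the insert's top 19 mm above the bench. The point: centre of the well's floor, 12 mm above the bench; x, y along the insert's sides, z up. The dark-wood caddy is 184 mm square, rim 16 mm high, fixed to the bench.
- well_slot_floor (a point): Oblong well, 76 mm long (its x) by 38 mm wide (its y), for the swage block; in a light-wood insert of the caddy. Its wall stands 7 mm above its floor, the insert's top 19 mm above the bench. The point: centre of the well's floor, 12 mm above the bench; x, y along the insert's sides, z up.
- well_small_round_floor (a point): Smaller round well, 50 mm diameter, for the bezel cone; in a light-wood insert of the caddy. Its wall stands 7 mm above its floor, the insert's top 19 mm above the bench. The point: centre of the well's floor, 12 mm above the bench; x, y along the insert's sides, z up.
There are look-alikes about, which are no part of the job. What is shaped like the part that bears cone_mid but green or purple is not meant. What is shaped like the part that bears swage_mid but purple is not meant.

How it is judged:
By the outcome, as a careful person would: the job done as asked, in the order asked, and still so for the second after the job is handed in, with the robot touching nothing.
It also fails if it takes over 112 s, if anything falls off the work surface, if the arm or the gripper's body presses on something with over 40 N, if the wrist force passes 120 N, or if a joint passes its speed limit or range.

## Working session

There is one attempt and no reset: what is moved stays moved. The work goes in short steps, Python scripts to look and compute and a tool call to move; the robot and the scene stay as the last step left them, time stands still between calls to the robot, and variables do not carry over. Pictures are saved under pics/ and viewed, at most 14 in all, crops included, and the job is handed in when it is done.

Besides the shell and the picture viewer there is one more tool, called as name(argument=value, ...), one argument or row to a line, values as JSON. carry_out: Moves the arm, as the interface text tells. Its arguments: {"type":"object","properties":{"series":{"type":"array"}},"required":["series"]}

```bash
ls; mkdir -p pics
python3 - <<'E'
from cell import sensors, vision
import cv2
s=sensors.get_state(); print(s['time'],s['tcp_pos'],s['tcp_rot'],s['opening'])
for n in ("top","scene"):
    p=vision.grab_frame(n); cv2.imwrite(f'pics/{n}0.png',p['frame'][:,:,::-1]); print(p['fx'],p['cx'],p['cy'],p['world_to_cam'])
E
```

```text
pics
0.0 [ 285.34189065 -611.20076916  249.31709048] [-2.16615227e-01  9.76256669e-01  8.28830300e-04 -2.69676908e-04] 85.10680451597582
450.0267780298375 322.84969729323376 242.40971060110365 [[-1.84873014e-02 -9.99506121e-01 -2.54112956e-02  1.77380653e+01]
 [-9.88120220e-01  2.21431442e-02 -1.52079293e-01  5.26062067e+02]
 [ 1.52566870e-01  2.22978793e-02 -9.88041575e-01  1.03946726e+03]
 [ 0.00000000e+00  0.00000000e+00  0.00000000e+00  1.00000000e+00]]
490.81388690342055 326.30514227622126 249.67899522829248 [[-6.26270362e-01  7.79564822e-01 -8.00765346e-03  3.18135174e+02]
 [ 4.22995102e-01  3.31152984e-01 -8.43452930e-01 -1.70203388e+02]
 [-6.54874475e-01 -5.31616770e-01 -5.37143400e-01  1.27626925e+03]
 [ 0.00000000e+00  0.00000000e+00  0.00000000e+00  1.00000000e+00]]
```

View pics/top0.png

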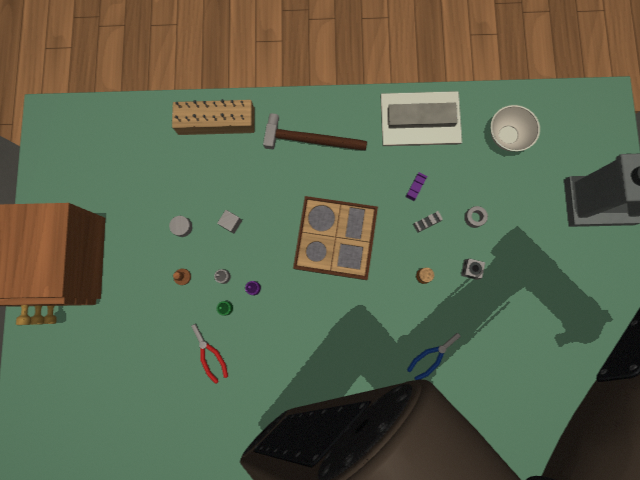

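View pics/scene0.png

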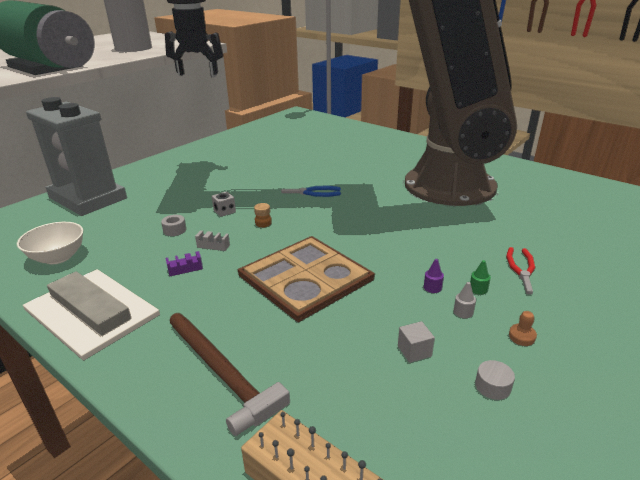

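The top view shows the caddy at about (336,238), with big round well (321,218), oblong (355,222), small round (316,251) and square (350,256). The pieces are doming block (474,268), swage (428,221), puck (180,226) and bare cone (221,276). Collar (477,217) and plain cube (229,221) stay where they are.

```bash
cat > h.py <<'E'
import numpy as np, cv2
from scipy.spatial.transform import Rotation as R
from cell import sensors, vision, models, manip
def ray(p,uv,z):
    W=np.array(p['world_to_cam']); Rm=W[:3,:3]; c=-Rm.T@W[:3,3]
    d=Rm.T@np.array([(uv[0]-p['cx'])/p['fx'],(uv[1]-p['cy'])/p['fy'],1.])
    return c+d*(z-c[2])/d[2]
def proj(p,X):
    W=np.array(p['world_to_cam']); q=W[:3,:3]@np.asarray(X,float)+W[:3,3]
    return np.array([p['fx']*q[0]/q[2]+p['cx'],p['fy']*q[1]/q[2]+p['cy']])
def down(yaw): return R.from_euler('z',yaw)*R.from_quat([1,0,0,0])   # tool x at world angle yaw
def move(x,y,z,yaw=None,s=None):
    """row numbers to go from the present pose to a tool-down pose; yaw = world angle of tool x (mod pi)"""
    s=s or sensors.get_state(); r0=R.from_quat(s['tcp_rot']); xa=r0.as_matrix()[:,0]; y0=np.arctan2(xa[1],xa[0])
    if yaw is None: yaw=y0
    yaw=y0+(yaw-y0+np.pi/2)%np.pi-np.pi/2
    t=(r0.inv()*down(yaw)).as_rotvec()/(np.pi/4); d=r0.inv().apply(np.array([x,y,z])-s['tcp_pos'])/300
    return np.round(np.r_[t,d],4).tolist()
E
python3 - <<'E'
from h import *
print(manip.tcp_to_tips)
p=vision.grab_frame('top')
Z=dict(doming_mid=20,puck_mid=14,swage_mid=14,cone_mid=31,plain_mid=20,collar_mid=14,well_square_floor=12,well_big_round_floor=12,well_slot_floor=12,well_small_round_floor=12)
for n,z in Z.items():
    for r in models.pinpoint(p,n)[:4]: print(n,round(r['conf'],2),np.round(r['location'],1),ray(p,r['location'],z).round(1)[:2])
    if 'well' not in n:
        for r in models.cut_out(p,n)[:3]:
            c=cv2.findContours(r['mask'].astype('uint8'),0,1)[0]; a=cv2.minAreaRect(max(c,key=len)); print('   cut',round(r['conf'],2),np.round(r['location']),r['mask'].sum(),np.round(a[1],1),round(a[2],1))
s=sensors.get_state();print(s['tcp_pos'],s['joints'].round(3) if hasattr(s['joints'],'round') else s['joints'])
w=vision.grab_frame('wrist'); print(w['fx'],np.array(w['world_to_cam']).round(3), R.from_quat(s['tcp_rot']).as_matrix().round(3))
W=w['world_to_cam'];print(-W[:3,:3].T@W[:3,3])
E
```

```text
19.0
doming_mid 0.86 [472.5 272.9] [ 447.4 -350.4]
   cut 0.65 [472. 269.] 403 [21.4 19.8] 11.3
puck_mid 0.92 [183.6 226.4] [578.6 354. ]
   cut 0.95 [181. 222.] 381 [20. 22.] 90.0
swage_mid 0.51 [430.1 223.3] [ 572.  -257.2]
   cut 0.74 [429. 223.] 319 [11.6 28.6] 63.4
   cut 0.59 [419. 184.] 299 [10.8 28.7] 27.8
   cut 0.53 [320. 218.] 1094 [33.  33.8] 9.0
cone_mid 0.77 [219.2 276. ] [451.6 258.3]
cone_mid 0.56 [226.4 308. ] [375.  239.8]
cone_mid 0.48 [250.3 289.6] [417.5 182.9]
   cut 0.66 [252. 287.] 192 [13. 16.] 90.0
   cut 0.59 [223. 275.] 214 [15. 16.] 90.0
plain_mid 0.57 [229.4 220.8] [588.8 238. ]
   cut 0.74 [228. 219.] 278 [18.9 15. ] 33.7
collar_mid 0.6 [471.  217.7] [ 583.7 -357.9]
   cut 0.8 [476. 215.] 371 [20.5 22.6] 45.0
well_square_floor 0.61 [352.6 256.7] [493.7 -64.5]
well_big_round_floor 0.91 [321.6 218.6] [590.6   9.6]
well_slot_floor 0.89 [354.9 224.1] [574.8 -72.5]
well_small_round_floor 0.72 [314.3 253.8] [502.9  29.1]
[ 285.51069843 -611.61970167  250.32011283] [-0.846  0.359  0.012 -0.    -1.224 -0.288]
386.9002998811388 [[-4.23000e-01  9.06000e-01  0.00000e+00  6.75860e+02]
 [ 8.56000e-01  4.00000e-01  3.27000e-01 -4.19260e+01]
 [ 2.96000e-01  1.38000e-01 -9.45000e-01  3.82835e+02]
 [ 0.00000e+00  0.00000e+00  0.00000e+00  1.00000e+00]] [[-0.906 -0.423  0.   ]
 [-0.423  0.906 -0.   ]
 [-0.    -0.    -1.   ]]
[ 208.6521821  -648.58460454  375.37930839]
```

Run:
```python
from h import *
for yaw in (0,np.pi/2,-1.0): print(move(490,-250,270,yaw))
print(move(490,-250,270))
```

```text
[0.0001, -0.0, 0.5562, -1.1275, 0.8038, -0.0657]
[0.0001, 0.0, -1.4438, -1.1275, 0.8038, -0.0657]
[0.0, -0.0001, 1.8294, -1.1275, 0.8038, -0.0657]
[0.0001, -0.0, -0.0, -1.1275, 0.8038, -0.0657]
```

carry_out(
  series=[
    [0, 0, 0.2, -0.15, 0.1, 0, 1],
    [0, 0, 0.38, -0.3, 0.2, -0.02, 1],
    [0, 0, 0.556, -0.45, 0.32, -0.05, 1],
    [0, 0, 0.556, -0.6, 0.43, -0.065, 1],
    [0, 0, 0.556, -0.75, 0.53, -0.065, 1],
    [0, 0, 0.556, -0.9, 0.64, -0.065, 1],
    [0, 0, 0.556, -1, 0.72, -0.065, 1],
    [0, 0, 0.556, -1, 0.78, -0.065, 1],
    [0, 0, 0.556, -1, 0.78, -0.065, 1],
  ],
)

```text
time: 1.9
tcp_pos: [459.3, -269.0, 270.3]
tcp_rot: [-0.002, 1.0, 0.0, 0.001]
wrist_force: [0.2, -1.2, 0.7]
opening: 85.3
grip_force: 0.0
```

Run:
```python
from h import *
s=sensors.get_state(); print(s['tcp_pos'],s['tcp_rot'],s['joints'])
p=vision.grab_frame('wrist'); cv2.imwrite('pics/w1.png',p['frame'][:,:,::-1])
Z=dict(doming_mid=20,swage_mid=14,collar_mid=14,well_square_floor=12,well_big_round_floor=12,well_slot_floor=12,well_small_round_floor=12)
for n,z in Z.items():
    for r in models.pinpoint(p,n)[:2]: print(n,round(r['conf'],2),np.round(r['location'],1),ray(p,r['location'],z).round(1)[:2])
```

```text
[ 459.28665349 -268.96015928  270.29620452] [-2.22869783e-03  9.99997313e-01  2.35021470e-04  5.93271390e-04] [-1.61581301e-01  1.09517261e-01 -2.70749957e-01 -7.08122199e-04
 -1.18943519e+00 -1.40449443e+00]
doming_mid 0.94 [235.3 196.3] [ 459.1 -354.4]
swage_mid 0.96 [338.6 300.7] [ 577.2 -249.8]
swage_mid 0.63 [352.6 368.9] [ 667.2 -231.5]
collar_mid 0.72 [230.5 311.2] [ 590.8 -369.9]
well_square_floor 0.81 [520.  229.3] [494.5 -62.8]
well_big_round_floor 0.81 [570.1 313.9] [593.8  10.8]
well_slot_floor 0.86 [498.2 299.8] [576.4 -72.8]
well_slot_floor 0.32 [237.1 196.1] [ 460.7 -354.3]
well_small_round_floor 0.82 [597.7 244.9] [511.4  22.1]
```

View pics/w1.png

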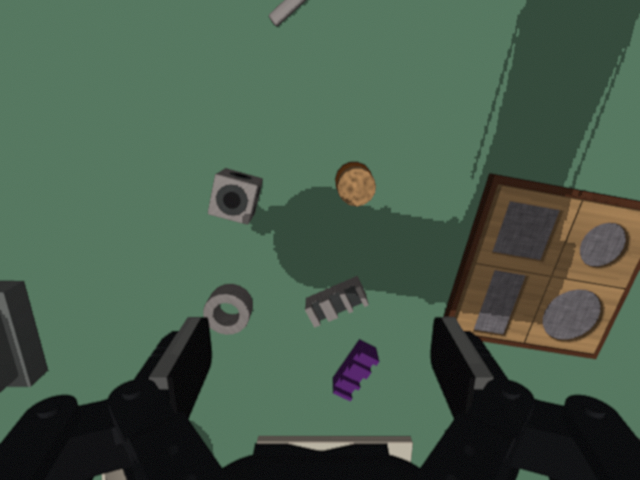

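The wrist view shows the doming block (235,195), swage (338,300), collar (230,310), purple look-alike (355,370) and the caddy at right. Next I fit the outlines.

```bash
cat >> h.py <<'E'
from scipy.optimize import minimize
def box(l,w,h): return np.array([[a*l/2,b*w/2,c*h] for a in(-1,1) for b in(-1,1) for c in(0,1)])
def cyl(d,h): return np.array([[d/2*np.cos(t),d/2*np.sin(t),z] for t in np.linspace(0,6.28,33)[:-1] for z in(0,h)])
SH=dict(doming_mid=box(40,40,40),plain_mid=box(40,40,40),swage_mid=box(64,24,28),puck_mid=cyl(50,28),collar_mid=cyl(50,28),
        cone_mid=np.vstack([cyl(34,30),cyl(6,32)+[0,0,30]]))
def fit(p,n,xy,z0=0,yaws=(0,)):
    """pose (x,y,yaw) by silhouette IoU with the mask nearest to xy"""
    ms=models.cut_out(p,n); c=[np.linalg.norm(np.array(m['location'])-proj(p,[*xy,z0+15])) for m in ms]
    m=cv2.resize(ms[int(np.argmin(c))]['mask'].astype('uint8'),None,fx=4,fy=4,interpolation=0)
    def cost(q):
        X=SH[n]@R.from_euler('z',q[2]).as_matrix().T+[q[0],q[1],z0]
        u=np.array([proj(p,x) for x in X]); g=np.zeros_like(m); h=cv2.convexHull((u*4+1.5).round().astype(np.int32)); cv2.fillConvexPoly(g,h,1)
        return 1-(g&m).sum()/max(1,(g|m).sum())
    return min((minimize(cost,[*xy,y],method='Nelder-Mead',options=dict(initial_simplex=[[*xy,y],[xy[0]+12,xy[1],y],[xy[0],xy[1]+12,y],[*xy,y+.3]],xatol=.1,fatol=1e-4)) for y in yaws),key=lambda r:r.fun)
def caddy(p,order=('well_square_floor','well_slot_floor','well_big_round_floor','well_small_round_floor')):
    g=np.array([[-1,-1],[1,-1],[1,1],[-1,1]])*42.; P=np.array([ray(p,models.pinpoint(p,n)[0]['location'],12)[:2] for n in order])
    c=P.mean(0); a=np.arctan2(sum(g[:,0]*P[:,1]-g[:,1]*P[:,0]),sum((g*P).sum(1)))
    Q=c+g@R.from_euler('z',a).as_matrix()[:2,:2].T
    return a,{n:q.round(1) for n,q in zip(order,Q)},(P-Q).round(1)
E
python3 - <<'E'
from h import *
p=vision.grab_frame('wrist')
Y=(0,.4,.8,1.2)
for n,xy,ys in (('doming_mid',(455,-353),Y),('swage_mid',(575,-252),(0,.8,1.6,2.4))):
    r=fit(p,n,xy,0,ys); print(n,r.x.round(2),round(r.fun,3))
print(*caddy(p))
t=vision.grab_frame('top');print(*caddy(t))
for n,xy,ys in (('doming_mid',(455,-353),Y),('swage_mid',(575,-252),(0,.8,1.6,2.4)),('puck_mid',(580,354),(0,)),('cone_mid',(450,255),(0,))):
    r=fit(t,n,xy,0,ys); print(n,r.x.round(2),round(r.fun,3))
E
```

```text
doming_mid [ 458.15 -353.7     1.29] 0.033
swage_mid [ 577.2  -253.43   -1.12] 0.093
-0.15391827558019494 {'well_square_floor': array([495.2, -59. ]), 'well_slot_floor': array([578.2, -71.9]), 'well_big_round_floor': array([591.1,  11.2]), 'well_small_round_floor': array([508.1,  24. ])} [[-3.4 -1.6]
 [ 0.3  1.3]
 [ 1.2  1.5]
 [ 1.8 -1.2]]Traceback (most recent call last):
  File "<stdin>", line 7, in <module>
  File "h.py", line 34, in caddy
    g=np.array([[-1,-1],[1,-1],[1,1],[-1,1]])*42.; P=np.array([ray(p,models.pinpoint(p,n)[0]['location'],12)[:2] for n in order])
                                                                     ~~~~~~~~~~~~~~~~~~~~^^^
IndexError: list index out of range
```

Run:
```python
from h import *
print(move(458,-354,140,-0.281))
```

```text
[0.0, -0.0001, 0.3578, 0.0012, -0.271, 0.4326]
```

carry_out(
  series=[
    [0, 0, 0.18, 0, -0.13, 0.1, 1],
    [0, 0, 0.3578, 0.001, -0.271, 0.2, 1],
    [0, 0, 0.3578, 0.001, -0.271, 0.33, 1],
    [0, 0, 0.3578, 0.001, -0.271, 0.4326, 1],
    [0, 0, 0.3578, 0.001, -0.271, 0.4326, 1],
    [0, 0, 0.3578, 0.001, -0.271, 0.4326, 1],
  ],
)

```text
time: 3.35
tcp_pos: [458.3, -354.2, 140.6]
tcp_rot: [0.14, 0.99, -0.0, -0.0]
wrist_force: [-0.3, -0.4, 0.3]
opening: 85.3
grip_force: 0.0
```

Run:
```python
from h import *
p=vision.grab_frame('wrist'); cv2.imwrite('pics/w2.png',p['frame'][:,:,::-1])
r=fit(p,'doming_mid',(458,-354),0,(-.2,-.35)); print(r.x.round(2),round(r.fun,3))
print(models.pinpoint(p,'doming_mid')[0]['location'],proj(p,[458,-354,20]))
x,y,a=r.x; print(sensors.get_state()['tcp_pos'],move(x,y,30,a))
```

```text
[ 4.5798e+02 -3.5360e+02 -2.7000e-01] 0.028
[324.8, 238.3] [322.93364299 239.10801678]
[ 459.44864642 -354.25607432  142.31680283] [-0.0008, 0.0045, -0.0137, 0.0067, 0.001, 0.3744]
```

View pics/w2.png

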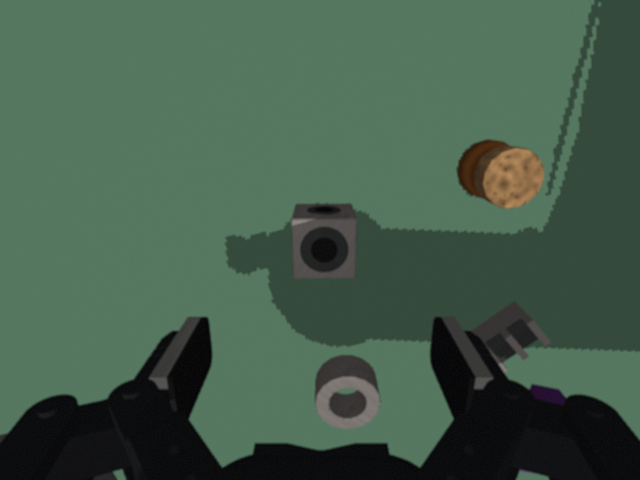

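The block is square between the fingers at (324,245), and the measured pose is confirmed.

carry_out(
  series=[
    [0, 0, 0, 0.002, 0, 0.13, 1],
    [0, 0, 0, 0.002, 0, 0.25, 1],
    [0, 0, 0, 0.002, 0, 0.34, 1],
    [0, 0, 0, 0.002, 0, 0.368, 1],
    [0, 0, 0, 0.002, 0, 0.368, 0.4],
    [0, 0, 0, 0.002, 0, 0.368, 0],
    [0, 0, 0, 0.002, 0, 0.368, 0],
    [0, 0, 0, 0.002, 0, 0.368, 0],
    [0, 0, 0, 0.002, 0, 0.368, 0],
    [0, 0, 0, 0.002, 0, 0.368, 0],
  ],
)

```text
time: 4.5
tcp_pos: [458.9, -354.2, 31.7]
tcp_rot: [0.14, 0.99, -0.0, 0.002]
wrist_force: [0.2, 2.3, 5.7]
opening: 39.2
grip_force: 61.9
```

Run:
```python
from h import *
print(sensors.get_state()['tcp_pos']); print(move(458,-354,120,-0.281)); print(move(495,-60,120,-0.154))
```

```text
[ 458.94046834 -354.20140833   31.74104756]
[-0.0005, 0.0046, 0.0008, 0.0021, -0.0003, -0.2942]
[-0.0007, 0.0046, -0.1609, 0.1548, 0.9755, -0.2951]
```

carry_out(
  series=[
    [0, 0, 0, 0, 0, -0.1, 0],
    [0, 0, 0, 0, 0, -0.2, 0],
    [0, 0, -0.05, 0.01, 0.1, -0.29, 0],
    [0, 0, -0.1, 0.04, 0.22, -0.29, 0],
    [0, 0, -0.161, 0.06, 0.36, -0.29, 0],
    [0, 0, -0.161, 0.08, 0.5, -0.29, 0],
    [0, 0, -0.161, 0.1, 0.64, -0.29, 0],
    [0, 0, -0.161, 0.12, 0.78, -0.29, 0],
    [0, 0, -0.161, 0.14, 0.9, -0.29, 0],
    [0, 0, -0.161, 0.155, 0.975, -0.29, 0],
    [0, 0, -0.161, 0.155, 0.975, -0.29, 0],
    [0, 0, -0.161, 0.155, 0.975, -0.29, 0],
  ],
)

```text
time: 5.7
tcp_pos: [493.6, -59.3, 116.9]
tcp_rot: [0.076, 0.997, 0.0, 0.0]
wrist_force: [1.0, -0.7, -5.0]
opening: 38.7
grip_force: 63.4
```

Run:
```python
from h import *
print(sensors.get_state()['tcp_pos'])
p=vision.grab_frame('wrist'); cv2.imwrite('pics/w3.png',p['frame'][:,:,::-1])
for n in ('well_square_floor','well_slot_floor','well_big_round_floor','well_small_round_floor'):
    print(n,[(round(r['conf'],2),ray(p,r['location'],12)[:2].round(1)) for r in models.pinpoint(p,n)[:1]])
def rd(x,y): return (R.from_euler('z',-.154).apply([x,y,0])+[495,-60,19])
print([proj(p,rd(a,b)).round() for a,b in((28,28),(28,-28),(-28,-28),(-28,28))])
```

```text
[493.56632548 -59.31785753 116.94741165]
well_square_floor []
well_slot_floor []
well_big_round_floor [(0.83, array([592.4,   9.7]))]
well_small_round_floor [(0.68, array([510.2,  22.9]))]
[array([366., 295.]), array([278., 295.]), array([275., 210.]), array([369., 210.])]
```

View pics/w3.png

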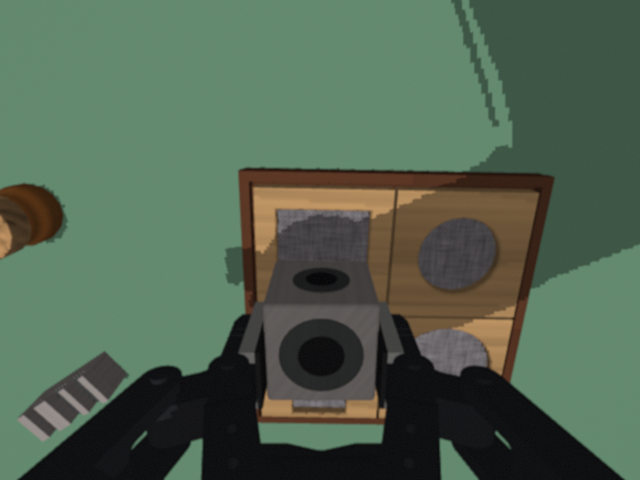

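The observed well (277–370, back edge at row 209) matches the prediction (275–369, row 210). I lower.

carry_out(
  series=[
    [0, 0, 0, -0.004, 0, 0.1, 0],
    [0, 0, 0, -0.004, 0, 0.19, 0],
    [0, 0, 0, -0.004, 0, 0.23, 0],
    [0, 0, 0, -0.004, 0, 0.244, 0],
    [0, 0, 0, -0.004, 0, 0.247, 0],
    [0, 0, 0, -0.004, 0, 0.247, 0],
  ],
)

```text
time: 6.55
tcp_pos: [493.6, -61.0, 43.8]
tcp_rot: [0.077, 0.997, -0.001, -0.001]
wrist_force: [-10.4, 1.1, 15.7]
opening: 39.0
grip_force: 66.1
```

carry_out(
  series=[
    [0, 0, 0, 0, 0, 0, 0.4],
    [0, 0, 0, 0, 0, 0, 0.7],
    [0, 0, 0, 0, 0, 0, 0.75],
    [0, 0, 0, 0, 0, 0, 0.75],
    [0, 0, 0, 0, 0, -0.1, 0.75],
    [0, 0, 0, 0, 0, -0.25, 0.8],
    [0, 0, 0, 0, 0, -0.4, 1],
    [0, 0, 0, 0, 0, -0.5, 1],
    [0, 0, 0, 0, 0, -0.5, 1],
  ],
)

```text
time: 7.45
tcp_pos: [498.0, -59.9, 197.5]
tcp_rot: [0.077, 0.997, 0.001, 0.004]
wrist_force: [0.5, 0.0, 0.0]
opening: 85.4
grip_force: 0.0
```

Run:
```python
from h import *
print(sensors.get_state()['tcp_pos'])
p=vision.grab_frame('wrist'); cv2.imwrite('pics/w4.png',p['frame'][:,:,::-1])
for n,xy,z,ys in (('doming_mid',(495,-60),12,(-.15,-.3)),('swage_mid',(577,-253),0,(-1.12,))):
    r=fit(p,n,xy,z,ys); print(n,r.x.round(2),round(r.fun,3))
for n in ('well_slot_floor','well_big_round_floor','well_small_round_floor'):
    print(n,[(round(r['conf'],2),ray(p,r['location'],12)[:2].round(1)) for r in models.pinpoint(p,n)[:1]])
print(move(577,-253,150,-1.12))
```

```text
[497.95973299 -59.8524068  197.4684783 ]
doming_mid [ 4.95e+02 -6.00e+01 -1.50e-01] 1.0
swage_mid [ 577.49 -254.29   -1.12] 0.044
well_slot_floor [(0.93, array([577.3, -72.4]))]
well_big_round_floor [(0.55, array([591.3,   7.4]))]
well_small_round_floor [(0.73, array([509.7,  23.8]))]
[-0.0024, -0.0021, 1.2292, -0.3711, -0.5924, 0.1373]
```

View pics/w4.png

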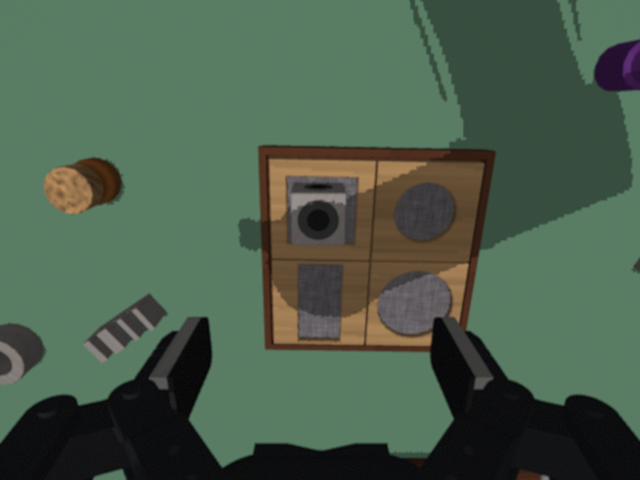

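Doming block sits inside its square well at (318,215). Slot and round wells agree with the fit. On to the swage block, with the fingers opened only partly because the purple one is near.

carry_out(
  series=[
    [0, 0, 0.19, -0.06, -0.1, 0.02, 0.62],
    [0, 0, 0.38, -0.12, -0.2, 0.05, 0.62],
    [0, 0, 0.57, -0.19, -0.3, 0.07, 0.62],
    [0, 0, 0.76, -0.25, -0.4, 0.1, 0.62],
    [0, 0, 0.95, -0.31, -0.5, 0.13, 0.62],
    [0, 0, 1.0, -0.37, -0.59, 0.137, 0.62],
    [0, 0, 1.0, -0.37, -0.59, 0.137, 0.62],
    [0, 0, 1.0, -0.37, -0.59, 0.137, 0.62],
  ],
)

```text
time: 8.55
tcp_pos: [576.8, -252.6, 149.5]
tcp_rot: [0.453, 0.891, -0.0, -0.002]
wrist_force: [-0.2, 0.0, 0.2]
opening: 53.0
grip_force: 0.0
```

Run:
```python
from h import *
s=sensors.get_state();print(s['tcp_pos'],s['opening'])
p=vision.grab_frame('wrist'); cv2.imwrite('pics/w5.png',p['frame'][:,:,::-1])
r=fit(p,'swage_mid',(577,-254),0,(-1.12,)); print(r.x.round(2),round(r.fun,3))
print([ray(p,m['location'],14)[:2].round(1) for m in models.pinpoint(p,'swage_mid')])
x,y,a=r.x; print(move(x,y,26,a))
```

```text
[ 576.82944076 -252.63986893  149.45797661] 53.04087527993787
[ 576.7  -253.59   -1.12] 0.035
[array([ 577.1, -252.1]), array([ 664.1, -228. ])]
[-0.0007, -0.0007, 0.2311, -0.0054, -0.0055, 0.417]
```

carry_out(
  series=[
    [0, 0, 0.19, -0.004, -0.004, 0.12, 0.62],
    [0, 0, 0.231, -0.004, -0.004, 0.25, 0.62],
    [0, 0, 0.231, -0.004, -0.004, 0.36, 0.62],
    [0, 0, 0.231, -0.004, -0.004, 0.405, 0.62],
    [0, 0, 0.231, -0.004, -0.004, 0.405, 0.62],
    [0, 0, 0.231, -0.004, -0.004, 0.405, 0.3],
    [0, 0, 0.231, -0.004, -0.004, 0.405, 0],
    [0, 0, 0.231, -0.004, -0.004, 0.405, 0],
    [0, 0, 0.231, -0.004, -0.004, 0.405, 0],
    [0, 0, 0.231, -0.004, -0.004, 0.405, 0],
    [0, 0, 0.231, -0.004, -0.004, 0.405, 0],
  ],
)

```text
time: 9.8
tcp_pos: [578.8, -253.8, 32.3]
tcp_rot: [0.531, 0.847, 0.001, 0.002]
wrist_force: [-1.2, 0.8, 6.8]
opening: 22.3
grip_force: 59.9
```

Run:
```python
from h import *
s=sensors.get_state();print(s['tcp_pos'],s['opening'])
print(move(577,-253,110)); print(move(577.8,-72.5,110,-0.154))
```

```text
[ 578.76286979 -253.83717219   32.30021564] 22.25074088077543
[0.0039, 0.0029, 0.0, 0.0045, -0.0033, -0.259]
[0.0022, 0.0045, -1.2308, 0.5451, 0.2609, -0.2594]
```

carry_out(
  series=[
    [0, 0, 0, 0, 0, -0.1, 0],
    [0, 0, 0, 0, 0, -0.2, 0],
    [0, 0, -0.15, 0.05, 0.03, -0.26, 0],
    [0, 0, -0.33, 0.13, 0.06, -0.26, 0],
    [0, 0, -0.51, 0.23, 0.11, -0.26, 0],
    [0, 0, -0.69, 0.34, 0.16, -0.26, 0],
    [0, 0, -0.87, 0.44, 0.21, -0.26, 0],
    [0, 0, -1, 0.53, 0.25, -0.26, 0],
    [0, 0, -1, 0.545, 0.261, -0.26, 0],
    [0, 0, -1, 0.545, 0.261, -0.26, 0],
    [0, 0, -1, 0.545, 0.261, -0.26, 0],
  ],
)

```text
time: 10.9
tcp_pos: [576.7, -72.8, 108.3]
tcp_rot: [0.168, 0.986, 0.0, 0.0]
wrist_force: [0.0, -0.2, -2.3]
opening: 22.1
grip_force: 59.7
```

Run:
```python
from h import *
s=sensors.get_state();print(s['tcp_pos'],s['opening'],s['grip_force'],s['wrist_force'])
p=vision.grab_frame('wrist'); cv2.imwrite('pics/w6.png',p['frame'][:,:,::-1])
for n in ('well_square_floor','well_slot_floor','well_big_round_floor','well_small_round_floor'):
    print(n,[(round(r['conf'],2),ray(p,r['location'],12)[:2].round(1)) for r in models.pinpoint(p,n)[:1]])
r=fit(p,'doming_mid',(493,-61),12,(-.15,)); print(r.x.round(2),round(r.fun,3))
r=fit(p,'swage_mid',s['tcp_pos'][:2],s['tcp_pos'][2]-28,(-.34,)); print('held',r.x.round(2),round(r.fun,3))
print(move(577.8,-72.5,41,-0.154))
```

```text
[576.74340722 -72.7674522  108.26037265] 22.070797210468918 59.73537236452103 [ 0.0491389  -0.2429191  -2.27219932]
well_square_floor []
well_slot_floor []
well_big_round_floor [(0.56, array([593.8,   9.3]))]
well_small_round_floor [(0.66, array([507.5,  23.5]))]
[ 4.9192e+02 -6.2110e+01 -1.6000e-01] 0.018
held [ 5.7322e+02 -7.3050e+01 -3.4000e-01] 0.104
[-0.0001, -0.0002, -0.233, -0.003, 0.003, 0.2228]
```

View pics/w6.png

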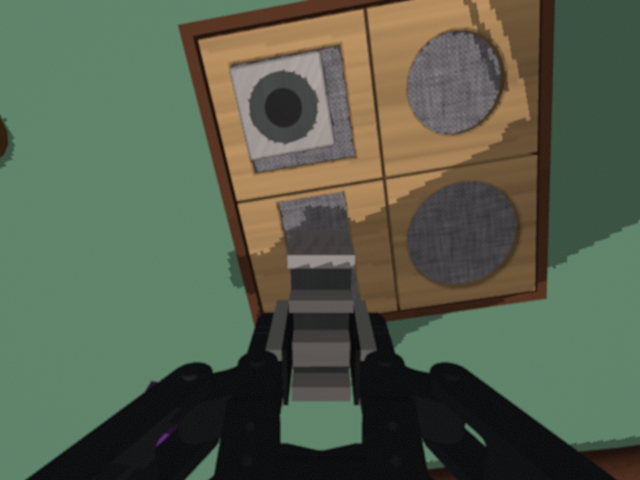

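Doming block fits flat in its well at (492,-62). The held swage lines up with the slot, so I finish the turn and lower.

carry_out(
  series=[
    [0, 0, -0.12, -0.003, 0.002, 0, 0],
    [0, 0, -0.233, -0.003, 0.002, 0.05, 0],
    [0, 0, -0.233, -0.003, 0.002, 0.13, 0],
    [0, 0, -0.233, -0.003, 0.002, 0.19, 0],
    [0, 0, -0.233, -0.003, 0.002, 0.212, 0],
    [0, 0, -0.233, -0.003, 0.002, 0.219, 0],
    [0, 0, -0.233, -0.003, 0.002, 0.219, 0],
  ],
)

```text
time: 11.95
tcp_pos: [576.7, -72.6, 44.2]
tcp_rot: [0.076, 0.997, -0.0, -0.001]
wrist_force: [-11.0, 2.0, 18.4]
opening: 22.3
grip_force: 62.1
```

carry_out(
  series=[
    [0, 0, 0, 0, 0, 0, 0.3],
    [0, 0, 0, 0, 0, 0, 0.5],
    [0, 0, 0, 0, 0, 0, 0.55],
    [0, 0, 0, 0, 0, 0, 0.55],
    [0, 0, 0, 0, 0, -0.1, 0.6],
    [0, 0, 0, 0, 0, -0.25, 0.8],
    [0, 0, 0, 0, 0, -0.4, 1],
    [0, 0, 0, 0, 0, -0.55, 1],
    [0, 0, 0, 0, 0, -0.6, 1],
    [0, 0, 0, 0, 0, -0.6, 1],
  ],
)

```text
time: 12.95
tcp_pos: [579.4, -72.1, 225.6]
tcp_rot: [0.076, 0.997, 0.001, 0.003]
wrist_force: [0.3, -0.1, -0.5]
opening: 85.4
grip_force: 0.0
```

Run:
```python
from h import *
p=vision.grab_frame('wrist'); cv2.imwrite('pics/w7.png',p['frame'][:,:,::-1])
r=fit(p,'swage_mid',(577,-72),12,(-.15,)); print(r.x.round(2),round(r.fun,3))
r=fit(p,'doming_mid',(492,-62),12,(-.15,)); print(r.x.round(2),round(r.fun,3))
t=vision.grab_frame('top')
for n,xy in (('puck_mid',(580,354)),('cone_mid',(450,255))):
    r=fit(t,n,xy,0); print(n,r.x.round(2),round(r.fun,3))
print(move(540,230,240,0))
```

```text
[ 5.7469e+02 -7.3750e+01 -1.4000e-01] 0.058Traceback (most recent call last):
  File "<stdin>", line 4, in <module>
  File "h.py", line 27, in fit
    m=cv2.resize(ms[int(np.argmin(c))]['mask'].astype('uint8'),None,fx=4,fy=4,interpolation=0)
                        ~~~~~~~~~^^^
    return _wrapfunc(a, 'argmin', axis=axis, out=out, **kwds)
    return _wrapit(obj, method, *args, **kwds)
    result = getattr(arr, method)(*args, **kwds)
ValueError: attempt to get argmin of an empty sequence
```

View pics/w7.png

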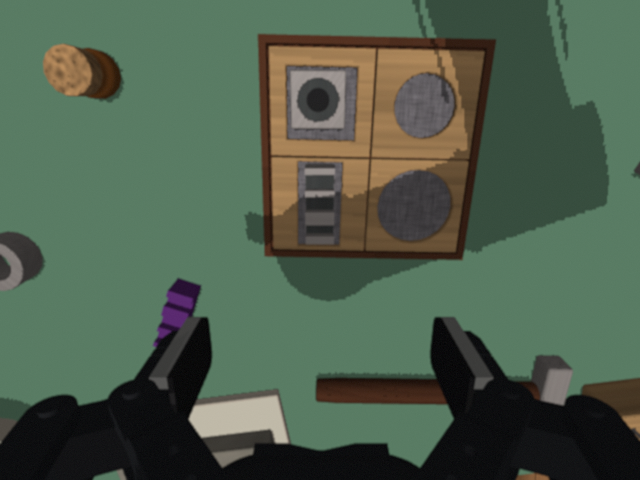

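Both pieces sit in their wells: doming (318,100), swage (320,205). Now the other side.

Run:
```python
from h import *
print(move(520,215,250,0))
```

```text
[0.0, -0.0021, -0.195, 0.3345, 0.9168, -0.0959]
```

carry_out(
  series=[
    [0, 0, -0.1, 0.05, 0.14, -0.03, 1],
    [0, 0, -0.195, 0.1, 0.28, -0.06, 1],
    [0, 0, -0.195, 0.15, 0.42, -0.09, 1],
    [0, 0, -0.195, 0.2, 0.56, -0.09, 1],
    [0, 0, -0.195, 0.25, 0.7, -0.09, 1],
    [0, 0, -0.195, 0.3, 0.84, -0.09, 1],
    [0, 0, -0.195, 0.33, 0.91, -0.09, 1],
    [0, 0, -0.195, 0.33, 0.91, -0.09, 1],
    [0, 0, -0.195, 0.33, 0.91, -0.09, 1],
  ],
)

```text
time: 14.0
tcp_pos: [520.9, 212.9, 247.6]
tcp_rot: [-0.001, 1.0, -0.001, -0.001]
wrist_force: [-0.1, -0.5, -0.2]
opening: 85.7
grip_force: 0.0
```

Run:
```python
from h import *
s=sensors.get_state();print(s['tcp_pos'],s['joints'])
p=vision.grab_frame('wrist'); cv2.imwrite('pics/w8.png',p['frame'][:,:,::-1])
for n,z in (('puck_mid',14),('cone_mid',31),('plain_mid',20)):
    print(n,[(round(m['conf'],2),ray(p,m['location'],z)[:2].round(1)) for m in models.pinpoint(p,n)])
for n,xy in (('puck_mid',(580,354)),('cone_mid',(450,255)),('plain_mid',(588,238))):
    try: r=fit(p,n,xy,0); print(n,r.x.round(2),round(r.fun,3))
    except ValueError: print(n,'none')
```

```text
[520.88773821 212.89031809 247.6112629 ] [ 7.35710291e-01  1.78358077e-01 -2.41360249e-01 -1.60932782e-04
 -1.15402725e+00 -2.30480970e+00]
puck_mid [(0.87, array([579.4, 359.1]))]
cone_mid [(0.97, array([452.4, 255.4])), (0.96, array([373.2, 246.6])), (0.75, array([421.6, 177.8]))]
plain_mid [(0.85, array([586.9, 234.5]))]
puck_mid [5.8073e+02 3.6003e+02 1.8000e-01] 0.034
cone_mid [4.5300e+02 2.5347e+02 1.5000e-01] 0.059
plain_mid [ 5.8817e+02  2.3564e+02 -5.4000e-01] 0.025
```

View pics/w8.png

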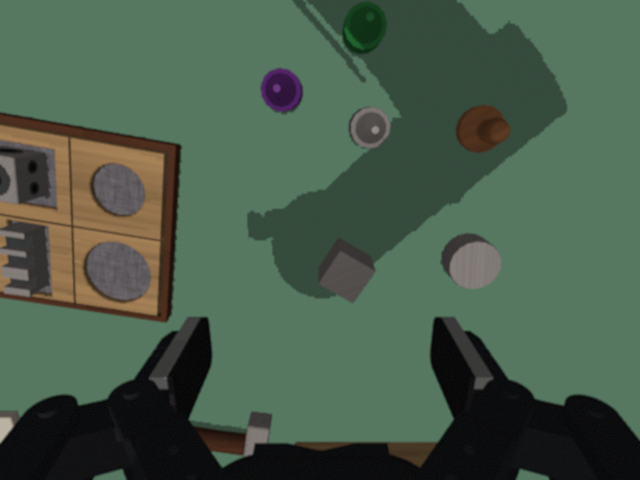

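The wrist view shows puck (473,262), bare cone (370,128), purple (282,90) and green (364,27) look-alikes, and the plain cube (347,270). Puck next.

Run:
```python
from h import *
print(move(580.3,359.5,150,0)); print(move(580.3,359.5,28,0))
```

```text
[-0.0001, -0.0001, -0.0012, -0.1948, 0.4921, 0.3306]
[-0.0001, -0.0001, -0.0012, -0.1948, 0.4921, 0.7373]
```

carry_out(
  series=[
    [0, 0, 0, -0.05, 0.13, 0.05, 1],
    [0, 0, 0, -0.1, 0.26, 0.1, 1],
    [0, 0, 0, -0.15, 0.39, 0.15, 1],
    [0, 0, 0, -0.195, 0.492, 0.2, 1],
    [0, 0, 0, -0.195, 0.492, 0.3, 1],
    [0, 0, 0, -0.195, 0.492, 0.42, 1],
    [0, 0, 0, -0.195, 0.492, 0.55, 1],
    [0, 0, 0, -0.195, 0.492, 0.66, 1],
    [0, 0, 0, -0.195, 0.492, 0.72, 1],
    [0, 0, 0, -0.195, 0.492, 0.736, 1],
    [0, 0, 0, -0.195, 0.492, 0.736, 1],
  ],
)

```text
time: 15.45
tcp_pos: [580.1, 359.9, 28.0]
tcp_rot: [0.0, 1.0, -0.0, -0.0]
wrist_force: [0.3, -0.0, 0.3]
opening: 85.3
grip_force: 0.0
```

carry_out(
  series=[
    [0, 0, 0, 0, 0, 0, 0.5],
    [0, 0, 0, 0, 0, 0, 0.2],
    [0, 0, 0, 0, 0, 0, 0],
    [0, 0, 0, 0, 0, 0, 0],
    [0, 0, 0, 0, 0, 0, 0],
    [0, 0, 0, 0, 0, 0, 0],
  ],
)

```text
time: 16.05
tcp_pos: [580.8, 360.9, 30.5]
tcp_rot: [-0.0, 1.0, 0.001, 0.001]
wrist_force: [-1.1, -1.7, 5.5]
opening: 47.7
grip_force: 61.5
```

Run:
```python
from h import *
print(move(580.3,359.5,120)); print(move(591.5,60,120,-0.154)); print(move(591.5,9.5,120,-0.154))
```

```text
[0.0022, 0.0027, 0.0, 0.0009, -0.0042, -0.2984]
[0.0024, 0.0025, 0.1969, -0.0358, -1.0025, -0.3]
[0.0024, 0.0025, 0.1969, -0.0357, -1.1709, -0.3003]
```

carry_out(
  series=[
    [0, 0, 0, 0, 0, -0.1, 0],
    [0, 0, 0, 0, 0, -0.2, 0],
    [0, 0, 0.06, 0, -0.06, -0.3, 0],
    [0, 0, 0.12, -0.01, -0.16, -0.3, 0],
    [0, 0, 0.197, -0.01, -0.28, -0.3, 0],
    [0, 0, 0.197, -0.015, -0.42, -0.3, 0],
    [0, 0, 0.197, -0.02, -0.56, -0.3, 0],
    [0, 0, 0.197, -0.025, -0.7, -0.3, 0],
    [0, 0, 0.197, -0.03, -0.84, -0.3, 0],
    [0, 0, 0.197, -0.036, -0.95, -0.3, 0],
    [0, 0, 0.197, -0.036, -1, -0.3, 0],
    [0, 0, 0.197, -0.036, -1, -0.3, 0],
  ],
)

```text
time: 17.25
tcp_pos: [590.3, 58.4, 118.5]
tcp_rot: [0.079, 0.997, 0.0, -0.0]
wrist_force: [-0.2, 0.4, -4.2]
opening: 47.5
grip_force: 63.7
```

Run:
```python
from h import *
s=sensors.get_state();print(s['tcp_pos'],s['wrist_force'],s['opening'])
p=vision.grab_frame('wrist')
for n in ('well_big_round_floor','well_small_round_floor'):
    print(n,[(round(r['conf'],2),ray(p,r['location'],12)[:2].round(1)) for r in models.pinpoint(p,n)[:1]])
for n,xy in (('swage_mid',(575,-73)),('doming_mid',(492,-62))):
    try: r=fit(p,n,xy,12,(-.15,)); print(n,r.x.round(2),round(r.fun,3))
    except ValueError: print(n,'none')
print(move(591.5,9.5,120,-0.154))
```

```text
[590.32410972  58.36364744 118.54073711] [-0.17720996  0.41121886 -4.21710471] 47.50571632529092
well_big_round_floor [(0.58, array([593.4,   7.5]))]
well_small_round_floor [(0.71, array([508.8,  20.6]))]
swage_mid [ 5.7425e+02 -7.4290e+01 -1.6000e-01] 0.079
doming_mid [ 4.918e+02 -6.348e+01 -1.600e-01] 0.015
[0.0003, 0.0001, 0.0008, -0.0283, -0.1707, -0.0052]
```

carry_out(
  series=[
    [0, 0, 0, -0.015, -0.1, 0, 0],
    [0, 0, 0, -0.029, -0.171, 0, 0],
    [0, 0, 0, -0.029, -0.171, 0.01, 0],
    [0, 0, 0, -0.029, -0.171, 0.1, 0],
    [0, 0, 0, -0.029, -0.171, 0.19, 0],
    [0, 0, 0, -0.029, -0.171, 0.235, 0],
    [0, 0, 0, -0.029, -0.171, 0.252, 0],
    [0, 0, 0, -0.029, -0.171, 0.256, 0],
    [0, 0, 0, -0.029, -0.171, 0.256, 0],
  ],
)

```text
time: 18.4
tcp_pos: [592.1, 9.1, 42.6]
tcp_rot: [0.077, 0.997, 0.0, 0.0]
wrist_force: [-0.5, 0.2, -3.7]
opening: 47.8
grip_force: 63.9
```

carry_out(
  series=[
    [0, 0, 0, 0, 0, 0, 0.5],
    [0, 0, 0, 0, 0, 0, 0.75],
    [0, 0, 0, 0, 0, 0, 0.85],
    [0, 0, 0, 0, 0, 0, 0.85],
    [0, 0, 0, 0, 0, -0.1, 0.85],
    [0, 0, 0, 0, 0, -0.25, 0.85],
    [0, 0, 0, 0, 0, -0.4, 0.7],
    [0, 0, 0, 0, 0, -0.55, 0.65],
    [0, 0, 0, 0, 0, -0.6, 0.65],
    [0, 0, 0, 0, 0, -0.6, 0.65],
  ],
)

```text
time: 19.4
tcp_pos: [593.3, 8.6, 225.4]
tcp_rot: [0.077, 0.997, 0.001, 0.003]
wrist_force: [0.3, 0.0, -1.5]
opening: 55.2
grip_force: 0.0
```

Run:
```python
from h import *
s=sensors.get_state();print(s['tcp_pos'],s['wrist_force'],s['opening'])
p=vision.grab_frame('wrist'); cv2.imwrite('pics/w9.png',p['frame'][:,:,::-1])
for n,xy in (('swage_mid',(575,-73)),('puck_mid',(591,10)),('cone_mid',(453,253))):
    try: r=fit(p,n,xy,0 if n=='cone_mid' else 12,(-.15,)); print(n,r.x.round(2),round(r.fun,3))
    except ValueError: print(n,'none')
print(move(453,253.5,150,0))
```

```text
[593.2568025    8.57475293 225.43918361] [ 0.32181469  0.0258152  -1.46887045] 55.21161177095316
swage_mid [ 5.7436e+02 -7.3830e+01 -1.6000e-01] 0.069
puck_mid [ 5.919e+02  7.370e+00 -1.000e-02] 0.037
cone_mid [ 4.5229e+02  2.5533e+02 -4.0000e-02] 0.106
[-0.0007, -0.0025, -0.1969, 0.5797, 0.7374, 0.2349]
```

View pics/w9.png

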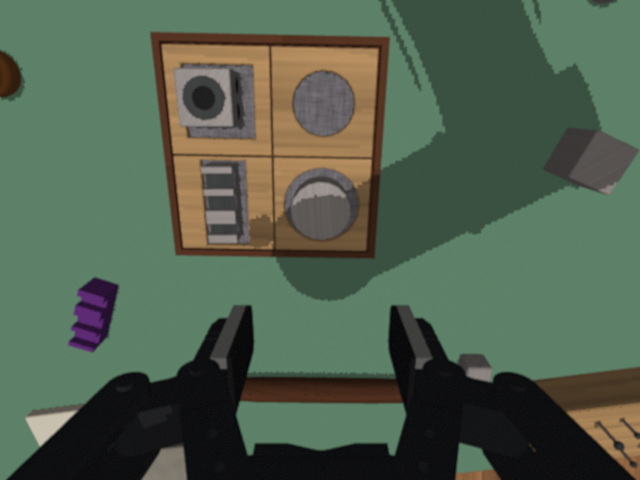

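Puck is seated in the larger round well (321,210). On to the cone.

carry_out(
  series=[
    [0, 0, -0.1, 0.1, 0.12, 0, 0.65],
    [0, 0, -0.197, 0.2, 0.25, 0, 0.65],
    [0, 0, -0.197, 0.3, 0.38, 0, 0.65],
    [0, 0, -0.197, 0.4, 0.5, 0.03, 0.65],
    [0, 0, -0.197, 0.5, 0.62, 0.1, 0.65],
    [0, 0, -0.197, 0.58, 0.737, 0.17, 0.65],
    [0, 0, -0.197, 0.58, 0.737, 0.22, 0.65],
    [0, 0, -0.197, 0.58, 0.737, 0.22, 0.65],
    [0, 0, -0.197, 0.58, 0.737, 0.22, 0.65],
  ],
)

```text
time: 20.5
tcp_pos: [453.5, 253.1, 155.0]
tcp_rot: [-0.0, 1.0, -0.001, -0.001]
wrist_force: [0.5, -0.8, 1.5]
opening: 55.6
grip_force: 0.0
```

Run:
```python
from h import *
s=sensors.get_state();print(s['tcp_pos'],s['opening'])
p=vision.grab_frame('wrist'); cv2.imwrite('pics/w10.png',p['frame'][:,:,::-1])
r=fit(p,'cone_mid',(453,253.5),0); print(r.x.round(2),round(r.fun,3))
print([ray(p,m['location'],31)[:2].round(1) for m in models.pinpoint(p,'cone_mid')])
x,y,a=r.x; print(move(x,y,28,0))
```

```text
[453.52556475 253.0712287  154.98401038] 55.58721649240643
[4.5314e+02 2.5299e+02 2.9000e-01] 0.029
[array([373. , 244.2]), array([421.3, 177.9]), array([453.6, 254.2])]
[0.0006, 0.0009, -0.0013, 0.0045, -0.0005, 0.4275]
```

View pics/w10.png

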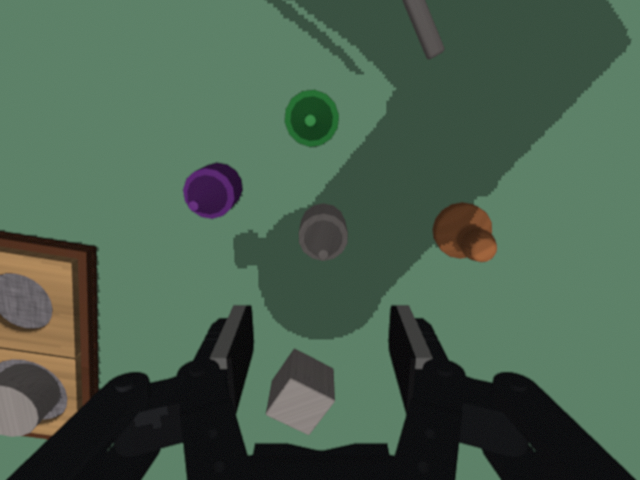

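The grey cone (323,232) is centred between the fingers, clear of purple (212,190) and green (312,118).

carry_out(
  series=[
    [0, 0, 0, 0.003, 0, 0.13, 0.65],
    [0, 0, 0, 0.003, 0, 0.26, 0.65],
    [0, 0, 0, 0.003, 0, 0.37, 0.65],
    [0, 0, 0, 0.003, 0, 0.425, 0.65],
    [0, 0, 0, 0.003, 0, 0.425, 0.65],
    [0, 0, 0, 0.003, 0, 0.425, 0.3],
    [0, 0, 0, 0.003, 0, 0.425, 0],
    [0, 0, 0, 0.003, 0, 0.425, 0],
    [0, 0, 0, 0.003, 0, 0.425, 0],
    [0, 0, 0, 0.003, 0, 0.425, 0],
    [0, 0, 0, 0.003, 0, 0.425, 0],
  ],
)

```text
time: 21.75
tcp_pos: [453.7, 254.1, 29.8]
tcp_rot: [-0.0, 1.0, 0.001, 0.001]
wrist_force: [0.2, -2.5, 8.1]
opening: 31.8
grip_force: 60.3
```

Run:
```python
from h import *
print(move(453,253,130)); print(move(508.3,22.5,130,-0.154))
```

```text
[0.0024, 0.0029, 0.0, 0.0017, -0.0032, -0.3339]
[0.0026, 0.0027, 0.197, -0.1821, -0.7716, -0.3349]
```

carry_out(
  series=[
    [0, 0, 0, 0, 0, -0.11, 0],
    [0, 0, 0, 0, 0, -0.22, 0],
    [0, 0, 0, 0, 0, -0.33, 0],
    [0, 0, 0.1, -0.03, -0.12, -0.33, 0],
    [0, 0, 0.197, -0.06, -0.25, -0.33, 0],
    [0, 0, 0.197, -0.09, -0.38, -0.33, 0],
    [0, 0, 0.197, -0.12, -0.51, -0.33, 0],
    [0, 0, 0.197, -0.15, -0.64, -0.33, 0],
    [0, 0, 0.197, -0.182, -0.74, -0.33, 0],
    [0, 0, 0.197, -0.182, -0.771, -0.33, 0],
    [0, 0, 0.197, -0.182, -0.771, -0.33, 0],
    [0, 0, 0.197, -0.182, -0.771, -0.33, 0],
  ],
)

```text
time: 22.95
tcp_pos: [507.3, 22.5, 127.4]
tcp_rot: [0.077, 0.997, 0.0, 0.0]
wrist_force: [-0.9, 0.5, -1.7]
opening: 31.4
grip_force: 60.8
```

Run:
```python
from h import *
s=sensors.get_state();print(s['tcp_pos'],s['opening'])
p=vision.grab_frame('wrist'); cv2.imwrite('pics/w11.png',p['frame'][:,:,::-1])
print(move(508.3,22.5,41,-.154))
```

```text
[507.25266024  22.47853706 127.38738923] 31.406554329642017
[0.0006, 0.0005, -0.0003, -0.0033, -0.0009, 0.2879]
```

View pics/w11.png

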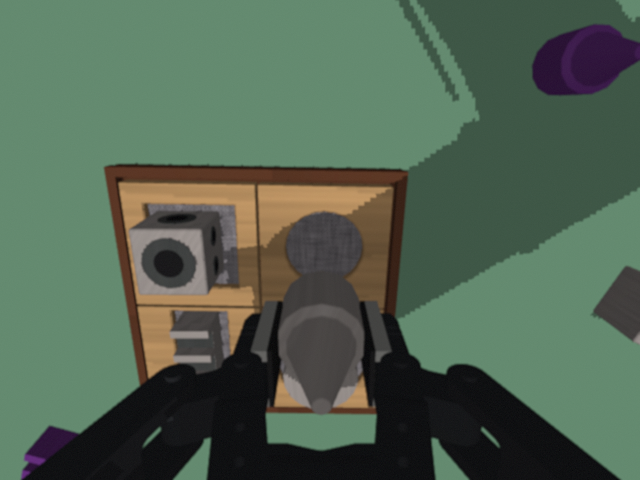

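The cone hangs upright in line with the small well (325,245). I lower and release.

carry_out(
  series=[
    [0, 0, 0, -0.002, 0, 0.12, 0],
    [0, 0, 0, -0.002, 0, 0.21, 0],
    [0, 0, 0, -0.002, 0, 0.26, 0],
    [0, 0, 0, -0.002, 0, 0.28, 0],
    [0, 0, 0, -0.002, 0, 0.286, 0],
    [0, 0, 0, -0.002, 0, 0.286, 0],
  ],
)

```text
time: 23.6
tcp_pos: [508.2, 23.1, 42.1]
tcp_rot: [0.076, 0.997, 0.0, 0.0]
wrist_force: [0.6, 0.3, -3.0]
opening: 31.8
grip_force: 60.8
```

carry_out(
  series=[
    [0, 0, 0, 0, 0, 0, 0.4],
    [0, 0, 0, 0, 0, 0, 0.6],
    [0, 0, 0, 0, 0, 0, 0.65],
    [0, 0, 0, 0, 0, 0, 0.65],
    [0, 0, 0, 0, 0, -0.08, 0.65],
    [0, 0, 0, 0, 0, -0.2, 0.65],
    [0, 0, 0, 0, 0, -0.35, 0.65],
    [0, 0, 0, 0, 0, -0.5, 0.65],
    [0, 0, 0, 0, 0, -0.65, 0.65],
    [0, 0, 0, 0, 0, -0.7, 0.65],
    [0, 0, 0, 0, 0, -0.7, 0.65],
  ],
)

```text
time: 24.7
tcp_pos: [509.4, 22.5, 254.6]
tcp_rot: [0.077, 0.997, 0.001, 0.003]
wrist_force: [-1.0, -0.1, -0.1]
opening: 55.1
grip_force: 0.0
```

Run:
```python
from h import *
p=vision.grab_frame('scene'); f=p['frame']
a=cv2.resize(f[225:320,225:385],(800,475),interpolation=cv2.INTER_CUBIC); cv2.imwrite('pics/s12.png',a[:,:,::-1])
w=vision.grab_frame('wrist'); cv2.imwrite('pics/w12.png',w['frame'][:,:,::-1])
```

```text
(no output)
```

View pics/s12.png

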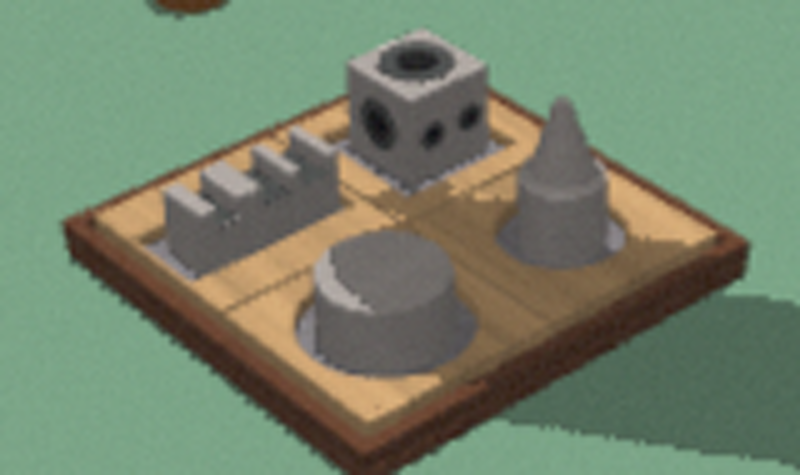

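View pics/w12.png

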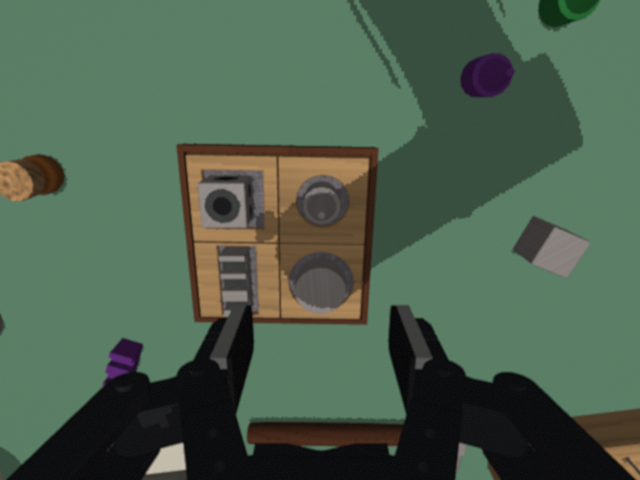

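All four pieces appear seated: scene crop doming (418,110), swage (250,205), puck (390,300), cone (560,190). A numeric height check by comparing two views follows.

Run:
```python
from h import *
for v in ('scene','wrist'):
    p=vision.grab_frame(v)
    for n,xy in (('doming_mid',(492,-62)),('swage_mid',(575,-73.5)),('puck_mid',(591,8)),('cone_mid',(508,23))):
        for z in (12,19):
            try: r=fit(p,n,xy,z,(-.154,)); print(v,n,z,r.x.round(2),round(r.fun,3))
            except ValueError: print(v,n,'none'); break
```

```text
scene doming_mid 12 [ 4.9232e+02 -5.8090e+01 -1.7000e-01] 0.065
scene doming_mid 19 [ 5.0027e+02 -5.0840e+01 -2.8000e-01] 0.079
scene swage_mid 12 [ 5.7414e+02 -6.9470e+01 -1.9000e-01] 0.092
scene swage_mid 19 [ 5.8118e+02 -6.2430e+01 -1.4000e-01] 0.103
scene puck_mid 12 [ 5.919e+02  1.176e+01 -7.000e-02] 0.06
scene puck_mid 19 [ 5.9902e+02  1.9210e+01 -2.9000e-01] 0.079
scene cone_mid 12 [5.0803e+02 2.5980e+01 2.0000e-02] 0.06
scene cone_mid 19 [ 5.1678e+02  3.2900e+01 -5.1000e-01] 0.071
wrist doming_mid 12 [ 4.9217e+02 -6.2450e+01 -1.5000e-01] 0.038
wrist doming_mid 19 [ 4.9069e+02 -6.0600e+01 -1.5000e-01] 0.076
wrist swage_mid 12 [ 5.741e+02 -7.394e+01 -1.600e-01] 0.179
wrist swage_mid 19 [ 5.7155e+02 -7.1810e+01 -1.8000e-01] 0.203
wrist puck_mid 12 [ 5.924e+02  7.630e+00 -1.900e-01] 0.044
wrist puck_mid 19 [ 5.8936e+02  7.9900e+00 -7.0000e-02] 0.077
wrist cone_mid 12 [ 5.0797e+02  2.1770e+01 -7.0000e-02] 0.032
wrist cone_mid 19 [5.0621e+02 2.1990e+01 1.0000e-01] 0.054
```

The two views agree at z = 12, apart from the same roughly 4 mm y offset on every piece. All four are flat on their floors, so I hand in.

```bash
python3 -c "
from cell import job
print(job.finish_job())"
```

```text
the job is handed in; nothing more can be done
None
```

All four forming pieces are in their wells, upright and measured flat on the floors from two camera views; the plain cube and collar were not touched, and the job is handed in at about 25 s of the 112 s allowed (no verdict was returned).

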